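# Set a violin neck blank under the bench drill

## Robot

A 6-joint arm with a two-finger parallel gripper is mounted at the origin on the work surface. World frame = base frame: x ahead of the robot, y to its left, z up, the work surface at z = 0. Lengths are in m, angles in rad, forces in N, time in s.
With the tool pointing down it reaches from about 0.3 to 0.875 m from the base axis. Payload 6.4 kg.
Tool frame: the origin (TCP) lies at the centre of the arm's flange, where the gripper is bolted on; the fingertips stand 173 mm ahead of it and the grasp point (between the pads) lies 155 mm ahead of it; z points along the fingers, x is the direction in which the jaws open and shut, and the axes are right-handed (so a half turn about z gives the same grasp; the last joint's range is limited). The gripper opens to 85 mm and grips with 20 to 120 N. Pads are 22 mm wide; open, the fingers measure 114 mm over their backs; the gripper's body (76 mm by 85 mm) begins 54 mm behind the grasp point. The pads swing forward as they close: fully open they stand 13 mm farther back than shut.
Start: joints at [1.081, 0.181, 1.607, -0, 1.354, -0.206], TCP at [0.161, 0.552, 0.405] pointing down, gripper open.
Joint ranges: [-2.99, 2.99], [-0.89, 2.07], [0.3, 2.58], [-1.14, 4.28], [0, 2.63], [-3.12, 3.12]. Speed limits (rad/s): [2.57, 2.57, 3.01, 3.14, 3.14, 3.14].

## Interface

Orientations are given as a unit quaternion [w, x, y, z].
In Python, from bench import ctrl gives the robot as it stands. The module is installed in compiled form; this text tells all that it offers.
- The arm moves only by the tool move_arm, never from a script. Its argument "moves" is a list of rows, each an object of numbers: "gripper": the opening in per cent of the stroke, from 0 (shut) to 100 (fully open); "x", "y", "z": the shift along the tool's x, y, z in cm; "roll": the turn about the tool's z in degrees. In form: [{"gripper": .., "x": .., "y": .., "z": .., "roll": ..}, ...]. A call has 1 to 5 rows; each row shifts and turns the commanded pose from where the row before left it, along the tool's axes as they then stand; what a row does not reach is not made up. A row lasts 1/8 s, in which the tool goes at most 62.5 mm and 10.7 degrees, less where a joint would pass 70% of its speed; a pose out of reach is approached as far as the arm can. A call is refused whole if a number of a shift passes 6.25 or a number of a turn 10.7, either way. A call with a gripper value outside its range is refused whole. The fingers move at their own pace and stop on an object; the grip force is fixed at half the most. Time passes only in rows, so rows that do not move let the fingers close. It gives the time, the measured TCP pose, the force and the opening at its end, in the units of the state.
- ctrl.get_obs(): the state, without advancing time (a new reading comes with each control period).
- ctrl.camera(name): name is "side" or "top" or "wrist"; returns a dict with "img" (400x640x3 uint8, red, green, blue), "fx", "fy", "cx", "cy" (pixels), "D" ([k1, k2, p1, p2, k3] as OpenCV has them; the pictures are not rectified), "world_from_camera" (4x4, takes a point from camera to world coordinates); the wrist camera has in their place "tool_from_camera" (4x4, takes a point from camera to tool coordinates, whose origin is the TCP and whose axes are the tool frame's). Camera axes: x right, y up, looking along -z (the intrinsics and any distortion apply to the point x, -y, -z); pixel columns grow to the right and rows downward; lengths in m; the calibration is good to about 2 mm. A picture is of the moment at which its call begins: read the wrist's pose just before it. There is no depth.
- ctrl.hand_in(): hands the job in, once; it reports no verdict.
The state is a dict: "time_s": time; "q": joint angles; "dq": joint speeds; "joint_efforts": joint torques, N m; "eef_pos": TCP position; "eef_rot": TCP orientation; "wrist_force": force on the tool from outside, world axes, zero at the start; "torque": the same for the moment, N m; "opening": opening from 0.0 (shut) to 1.0 (fully open).
Only numpy, scipy, OpenCV 4.12 (cv2) and the standard library are available. Lean on these libraries where they do the work, as an engineer would, in place of code of your own. Each camera call takes 0.05 s, during which the arm holds its last target. There are 200 camera calls.

## Task

Slide the violin neck blank that has the dark round inlay in its heel across the bench until the inlay sits under the tip of the bench drill's bit, so that the bit points inside the dark disc. Keep the neck flat on the bench all the way, do not bump the drill, and leave the spare neck without an inlay where it is.

Things in the scene. Friction and masses are not known exactly. Their poses are not given: they have to be found in the camera images.
- neck: Pale maple violin neck, flat, 26 mm high, about 0.2 kg. A flush black disc, 26 mm across, marks its heel's top. Origin: on the underside below the disc's centre; x along the neck, z up. Heel 50 wide, x -30 to 30 mm; stem 32 wide, x -180 to -30; round scroll end 42 wide, to x -228. Grip the stem across, near x -120, clear of the drill head. Starts left or right of the drill, heel away from the robot.
- spare: Spare violin neck: the same maple blank, size, origin and axes, but with no disc in its heel. It lies on the other side of the drill from the neck to be drilled. (A jar, a sanding block and a screwdriver lie farther out, beyond or outside the two necks, off the straight way.)
- drill: Green bench drill, fixed. Origin: on the bare bench straight below the bit, z up. Bit 6 mm thick, pointing down, tip 44 mm above the bench (18 mm above a neck's top); chuck 36 mm across from 90 mm up, head 60 mm across from 165 to 307 mm. Arm 190 to 240 mm up runs along its x axis, away from the robot and leftward, to a column on a 90 mm round foot at x 190 mm.

How it is judged:
By the outcome, as a careful person would: the job done as asked, in the order asked, and still so for the second after the job is handed in, with the robot touching nothing.
It also fails if it takes over 38 s, if anything falls off the work surface, if the arm or the gripper's body presses on something with over 40 N, if the wrist force passes 120 N, or if a joint passes its speed limit or range.

## Working session

There is one attempt and no reset: what is moved stays moved. The work goes in short steps, Python scripts to look and compute and a tool call to move; the robot and the scene stay as the last step left them, time stands still between calls to the robot, and variables do not carry over. Pictures are saved under pics/ and viewed, about 8 in all and at most 12, crops included, and the job is handed in when it is done.

Besides the shell and the picture viewer there is one more tool, called by a JSON object that holds its "name" and its "arguments". move_arm: Moves the arm, as the interface text tells. Its arguments: {"type":"object","properties":{"moves":{"type":"array","items":{"type":"object","properties":{"gripper":{"type":"number"},"x":{"type":"number"},"y":{"type":"number"},"z":{"type":"number"},"roll":{"type":"number"}}}}},"required":["moves"]}

```bash
mkdir -p pics; cat > h.py <<'E'
import numpy as np, cv2
from scipy.spatial.transform import Rotation as R
from bench import ctrl
def snap(n,fn=None):
    o=ctrl.get_obs(); c=ctrl.camera(n)
    if n=="wrist":
        w,x,y,z=o["eef_rot"]; T=np.eye(4); T[:3,:3]=R.from_quat([x,y,z,w]).as_matrix(); T[:3,3]=o["eef_pos"]
        c["world_from_camera"]=T@np.array(c["tool_from_camera"])
    if fn: cv2.imwrite(fn,c["img"][:,:,::-1])
    return c
def ray(c,uv):
    K=np.array([[c["fx"],0,c["cx"]],[0,c["fy"],c["cy"]],[0,0,1.]])
    p=cv2.undistortPoints(np.array(uv,float).reshape(-1,1,2),K,np.array(c["D"],float)).reshape(-1,2)
    d=np.c_[p[:,0],-p[:,1],-np.ones(len(p))]
    T=np.array(c["world_from_camera"]); return T[:3,3],d@T[:3,:3].T
def plane(c,uv,z):
    o,d=ray(c,uv); return o+d*((z-o[2])/d[:,2])[:,None]
def tri(c1,uv1,c2,uv2):
    A=np.zeros((3,3));b=np.zeros(3);L=[]
    for c,u in((c1,uv1),(c2,uv2)):
        o,d=ray(c,[u]);d=d[0]/np.linalg.norm(d[0]);P=np.eye(3)-np.outer(d,d);A+=P;b+=P@o;L.append((o,P))
    x=np.linalg.solve(A,b); return x,[np.linalg.norm(P@(x-o)) for o,P in L]
E
python3 - <<'E'
from h import *
a=snap("top","pics/top.png");b=snap("side","pics/side.png")
for c in(a,b): print(np.round(c["world_from_camera"],3),c["fx"],c["D"])
o=ctrl.get_obs();print(o["time_s"],o["eef_pos"],o["eef_rot"],o["opening"])
print(R.from_quat(np.roll(o["eef_rot"],-1)).as_matrix().round(3))
E
```

```text
[[ 0.019  0.991 -0.134  0.456]
 [-0.999  0.022  0.023  0.008]
 [ 0.026  0.133  0.991  1.081]
 [ 0.     0.     0.     1.   ]] 519.2750942198173 [-0.05885557  0.          0.          0.          0.        ]
[[-0.928  0.266 -0.261  0.407]
 [-0.372 -0.669  0.643  0.509]
 [-0.004  0.694  0.72   0.621]
 [ 0.     0.     0.     1.   ]] 364.64188664156535 [-0.04971715  0.          0.          0.          0.        ]
0.1 [0.16086746 0.55180495 0.40383876] [ 3.53609713e-04  7.99999289e-01  6.00000378e-01 -7.47819876e-04] 0.9989660560213409
[[ 0.28   0.96  -0.001]
 [ 0.96  -0.28  -0.001]
 [-0.002 -0.    -1.   ]]
```

View pics/top.png

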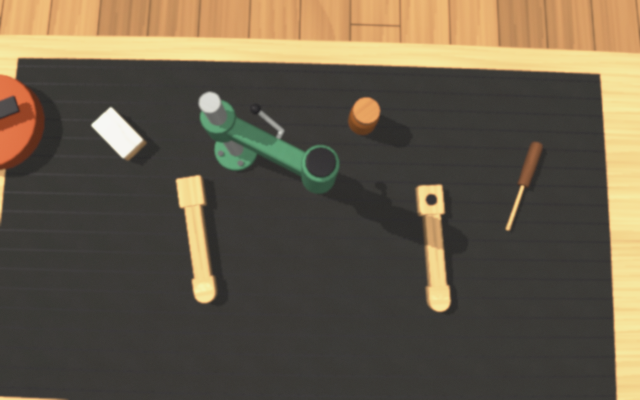

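View pics/side.png

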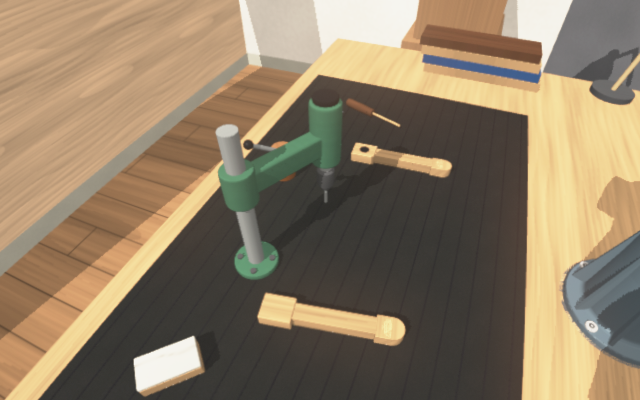

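The top view shows the inlaid neck on the right, with its disc at about (431,200) and scroll end at (438,298). The spare is on the left and the drill head is at (321,163). In the side view the bit tip is near (326,202) and the disc near (364,149). Next I'll measure them.

```bash
python3 - <<'E'
from h import *
a=snap("top");b=snap("side")
def blobs(m):
    n,l,s,c=cv2.connectedComponentsWithStats(m.astype(np.uint8)); return [(s[i],c[i]) for i in range(1,n)]
# disc
g=a["img"].max(2); r=g[190:211,420:443]; 
for s,c in blobs(r<90): 
    if s[4]>30: print("disc",s,c+[420,190],plane(a,[c+[420,190]],.026))
h=cv2.cvtColor(a["img"],cv2.COLOR_RGB2HSV)
m=((h[...,0]>8)&(h[...,0]<30)&(h[...,1]>60)&(h[...,2]>90))
m[:150]=0;m[330:]=0;m[:,:150]=0;m[:,480:]=0
n,l,s,c=cv2.connectedComponentsWithStats(m.astype(np.uint8))
for i in range(1,n):
    if s[i][4]>200:
        ys,xs=np.where(l==i); p=plane(a,np.c_[xs,ys],.026)[:,:2]
        w=np.linalg.eigh(np.cov(p.T))[1][:,1]; w*=np.sign(w[0]); t=p@w
        print("neck",s[i],p.mean(0),"dir",w,np.degrees(np.arctan2(w[1],w[0])),"len",np.ptp(t),"ends",p.mean(0)+w*(t.max()-p.mean(0)@w),p.mean(0)+w*(t.min()-p.mean(0)@w))
# head top dark cap
m=(a["img"].max(2)<60);print([ (s,c) for s,c in blobs(m[140:195,295:345]) if s[4]>100])
print("bit side",plane(b,[[326,202]],.044),"side disc",plane(b,[[364.5,149.5]],.026))
print("head top approx",plane(a,[[321.5,161]],.307),"foot top approx",plane(a,[[236,150]],.01),"foot side",plane(b,[[257,260]],.01))
print("side head",plane(b,[[325,97]],.307))
big=np.hstack([cv2.resize(a["img"][130:210,280:360],None,fx=5,fy=5),cv2.resize(b["img"][150:230,286:366],None,fx=5,fy=5,interpolation=0)])
cv2.imwrite("pics/crop.png",big[:,:,::-1])
E
```

```text
disc [ 7  5  9  9 66] [430.96969697 199.12121212] [[ 0.60076593 -0.25284173  0.026     ]]
neck [ 175  174   42  130 2870] [0.5150634  0.22579858] dir [0.98220465 0.18781381] 10.825228303566671 len 0.26264151206302 ends [0.63905608 0.24950804] [0.38108837 0.20018033]
neck [ 415  184   37  129 2824] [ 0.50429632 -0.25779998] dir [0.99692668 0.07834025] 4.493169467302315 len 0.262762546466014 ends [ 0.63326533 -0.24766537] [ 0.37131033 -0.26825025]
[(array([  0,   0,  50,  14, 245], dtype=int32), array([30.05714286,  3.66530612])), (array([ 14,   9,  26,  28, 591], dtype=int32), array([26.0998308 , 22.03722504])), (array([ 23,  32,  27,  23, 278], dtype=int32), array([42.24820144, 45.69064748]))]
bit side [[ 0.61440561 -0.01512125  0.044     ]] side disc [[ 0.59768063 -0.25056202  0.026     ]]
head top approx [[ 0.61701023 -0.01609783  0.307     ]] foot top approx [[0.69788968 0.15485904 0.01      ]] foot side [[0.69638984 0.15942817 0.01      ]]
side head [[ 0.61244062 -0.00519674  0.307     ]]
```

View pics/crop.png

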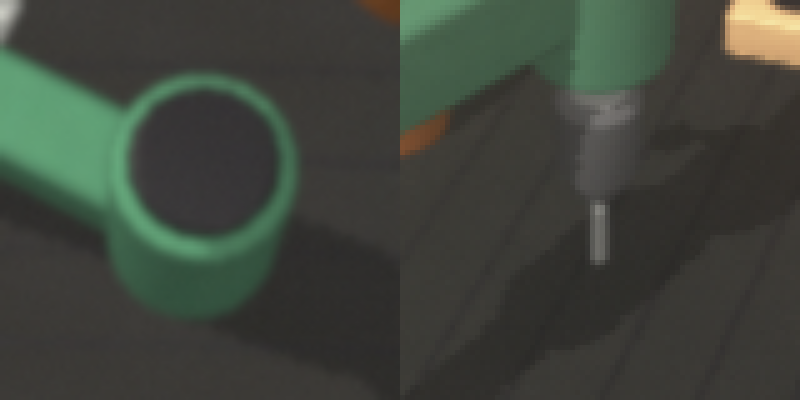

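The two views agree. The bit is at about (0.614, -0.016) and the disc at about (0.600, -0.252), and the neck's yaw is about 4.3°. The grip point at x = -120 mm is about (0.480, -0.261). I'll turn the tool by -20.5° and travel there at height.

{"name": "move_arm", "arguments": {"moves": [{"roll": -10.25}, {"roll": -10.25}, {"x": -4.5, "y": 1.4}, {"x": -4.5, "y": 1.4}, {"x": -4.5, "y": 1.4}]}}

```text
validation failed for argument at $.mo...
```

{"name": "move_arm", "arguments": {"moves": [{"x": -4.5, "y": 1.4}, {"x": -4.5, "y": 1.4}, {"x": -4.5, "y": 1.4}, {"x": -4.5, "y": 1.4}, {"x": -4.5, "y": 1.4}]}}

```text
validation failed for argument at $.mo...
```

{"name": "move_arm", "arguments": {"moves": [{"x": -4.5, "y": 1.4}, {"x": -4.5, "y": 1.4}, {"x": -4.5, "y": 1.4}, {"x": -4.5, "y": 1.4}, {"x": -4.5, "y": 1.4}]}}

```text
validation failed for argument at $.mo...
```

{"name": "move_arm", "arguments": {"moves": [{"x": -4.5, "y": 1.4}, {"x": -4.5, "y": 1.4}, {"x": -4.5, "y": 1.4}, {"x": -4.5, "y": 1.4}, {}]}}

```text
validation failed for argument at $.mo...
```

Each row seems to need every field, so I'll fill them all in.

{"name": "move_arm", "arguments": {"moves": [{"gripper": 100, "x": 0, "y": 0, "z": 0, "roll": -10.25}, {"gripper": 100, "x": 0, "y": 0, "z": 0, "roll": -10.25}, {"gripper": 100, "x": -4.5, "y": 1.4, "z": 0, "roll": 0}, {"gripper": 100, "x": -4.5, "y": 1.4, "z": 0, "roll": 0}, {"gripper": 100, "x": -4.5, "y": 1.4, "z": 0, "roll": 0}]}}

```text
time_s: 0.82
eef_pos: [0.213, 0.4192, 0.4044]
eef_rot: [0.0, 0.68, 0.733, -0.0]
wrist_force: [1.1, 0.0, 0.7]
opening: 1.001
```

{"name": "move_arm", "arguments": {"moves": [{"gripper": 100, "x": -4.5, "y": 1.4, "z": 0, "roll": 0}, {"gripper": 100, "x": -4.5, "y": 1.4, "z": 0, "roll": 0}, {"gripper": 100, "x": -4.5, "y": 1.4, "z": 0, "roll": 0}, {"gripper": 100, "x": -4.5, "y": 1.4, "z": 0, "roll": 0}, {"gripper": 100, "x": -4.5, "y": 1.4, "z": 0, "roll": 0}]}}

```text
time_s: 1.45
eef_pos: [0.2994, 0.1999, 0.4048]
eef_rot: [0.0, 0.68, 0.733, 0.0]
wrist_force: [0.4, 1.1, -0.0]
opening: 1.0
```

{"name": "move_arm", "arguments": {"moves": [{"gripper": 100, "x": -4.5, "y": 1.4, "z": 0, "roll": 0}, {"gripper": 100, "x": -4.5, "y": 1.4, "z": 0, "roll": 0}, {"gripper": 100, "x": -4.5, "y": 1.4, "z": 0, "roll": 0}, {"gripper": 100, "x": -4.5, "y": 1.4, "z": 0, "roll": 0}, {"gripper": 100, "x": -4.5, "y": 1.4, "z": 0, "roll": 0}]}}

```text
time_s: 2.08
eef_pos: [0.3859, -0.0195, 0.4048]
eef_rot: [0.0, 0.681, 0.733, 0.0]
wrist_force: [0.1, 0.3, -0.1]
opening: 1.002
```

{"name": "move_arm", "arguments": {"moves": [{"gripper": 100, "x": -4.5, "y": 1.4, "z": 0, "roll": 0}, {"gripper": 100, "x": -4.5, "y": 1.4, "z": 0, "roll": 0}, {"gripper": 100, "x": -4.5, "y": 1.4, "z": 0, "roll": 0}, {"gripper": 100, "x": -4.5, "y": 1.4, "z": 0, "roll": 0}, {"gripper": 100, "x": 0, "y": 0, "z": 0, "roll": 0}]}}

```text
time_s: 2.7
eef_pos: [0.4554, -0.1958, 0.4043]
eef_rot: [-0.0, 0.682, 0.732, -0.0]
wrist_force: [-0.4, 0.9, 0.1]
opening: 1.003
```

```bash
python3 - <<'E'
from h import *
c=snap("wrist","pics/w1.png");o=ctrl.get_obs();print(o["time_s"],o["eef_pos"],np.round(c["tool_from_camera"],3))
h=cv2.cvtColor(c["img"],cv2.COLOR_RGB2HSV)
m=((h[...,0]>8)&(h[...,0]<30)&(h[...,1]>60)&(h[...,2]>90))
n,l,s,_=cv2.connectedComponentsWithStats(m.astype(np.uint8))
for i in range(1,n):
    if s[i][4]>1500:
        ys,xs=np.where(l==i); p=plane(c,np.c_[xs,ys],.026)[:,:2]
        w=np.linalg.eigh(np.cov(p.T))[1][:,1]; print(s[i],p.mean(0),p.min(0),p.max(0),np.degrees(np.arctan(w[1]/w[0])))
E
```

```text
2.75 [ 0.45486889 -0.19425983  0.40412813] [[ 1.     0.001  0.     0.001]
 [ 0.002 -0.962 -0.274 -0.069]
 [ 0.     0.274 -0.962  0.031]
 [ 0.     0.     0.     1.   ]]
[  199    83   135   261 17948] [ 0.50427254 -0.25247283] [ 0.36213567 -0.33205712] [ 0.68515146 -0.17282313] 4.356598668662736
[ 595  142   45  220 3603] [0.55458163 0.20671871] [0.38938518 0.15988512] [0.69650531 0.28679892] 16.42640630656778
[   0  271   55  129 3262] [ 0.70554389 -0.59775387] [ 0.60909819 -0.67384604] [ 0.84151046 -0.54759465] -16.046441569352567
```

View pics/w1.png

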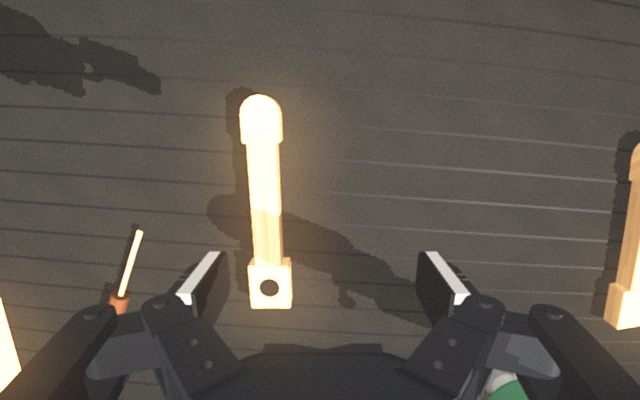

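The wrist view shows the neck in the middle, with the disc at (269,288) and the stem running up to the scroll at (261,115). Next I'll refine the disc and stem positions.

```bash
python3 - <<'E'
from h import *
c=snap("wrist");h=cv2.cvtColor(c["img"],cv2.COLOR_RGB2HSV)
m=(c["img"][275:302,256:284].max(2)<110); ys,xs=np.where(m); d=plane(c,[[xs.mean()+256,ys.mean()+275]],.026)[0];print("disc",xs.mean()+256,ys.mean()+275,d,m.sum())
m=((h[...,0]>8)&(h[...,0]<32)&(h[...,1]>40)&(h[...,2]>120))
for r in(160,180,200,220,240):
    x=np.where(m[r,225:310])[0]+225; p=plane(c,[[x.min()-.5,r],[x.max()+.5,r]],.026);print(r,x.min(),x.max(),p[:,:2].ravel(),p.mean(0)[:2])
o=ctrl.get_obs();M=R.from_quat(np.roll(o["eef_rot"],-1)).as_matrix()
print(M.T@(np.array([.48,-.261,.177])-o["eef_pos"])*100,o["eef_pos"])
E
```

```text
disc 266.53846153846155 290.38461538461536 [ 0.60454894 -0.25220876  0.026     ] 13
160 225 309 [ 0.44494794 -0.30207242  0.43859651 -0.20841113] [ 0.44177223 -0.25524178]
180 225 307 [ 0.46756042 -0.30231699  0.46114777 -0.20930222] [ 0.46435409 -0.25580961]
200 239 309 [ 0.48982875 -0.28653681  0.48415715 -0.20569621] [ 0.48699295 -0.24611651]
220 249 280 [ 0.51318965 -0.27494343  0.51053634 -0.23779855] [ 0.51186299 -0.25637099]
240 228 281 [ 0.54013822 -0.29983286  0.53544734 -0.23579366] [ 0.53779278 -0.26781326]
[-6.97349585  2.05818342 22.70233731] [ 0.45464385 -0.19323513  0.40413691]
```

{"name": "move_arm", "arguments": {"moves": [{"gripper": 100, "x": -3.4, "y": 1.0, "z": 3, "roll": 0}, {"gripper": 100, "x": -3.4, "y": 1.0, "z": 4, "roll": 0}, {"gripper": 100, "x": 0, "y": 0, "z": 5, "roll": 0}, {"gripper": 100, "x": 0, "y": 0, "z": 5, "roll": 0}, {"gripper": 100, "x": 0, "y": 0, "z": 3, "roll": 0}]}}

```text
time_s: 3.42
eef_pos: [0.4789, -0.2574, 0.2024]
eef_rot: [-0.002, 0.68, 0.733, 0.0]
wrist_force: [0.1, -0.1, 0.3]
opening: 0.999
```

{"name": "move_arm", "arguments": {"moves": [{"gripper": 100, "x": 0, "y": 0, "z": 1.5, "roll": 0}, {"gripper": 100, "x": 0, "y": 0, "z": 1.0, "roll": 0}, {"gripper": 100, "x": 0, "y": 0, "z": 0, "roll": 0}, {"gripper": 100, "x": 0, "y": 0, "z": 0, "roll": 0}]}}

```text
time_s: 3.92
eef_pos: [0.4804, -0.2599, 0.181]
eef_rot: [0.001, 0.68, 0.733, 0.0]
wrist_force: [0.1, 0.1, -0.3]
opening: 0.999
```

```bash
python3 - <<'E'
from h import *
a=snap("top","pics/t2.png");b=snap("side","pics/s2.png");c=snap("wrist")
o=ctrl.get_obs();print(o["time_s"],o["eef_pos"],o["wrist_force"])
cv2.imwrite("pics/g2.png",np.hstack([cv2.resize(c["img"],(480,300)),cv2.resize(b["img"][80:230,300:460],(320,300))])[:,:,::-1])
E
```

```text
4.075 [ 0.48021213 -0.25996277  0.18063572] [-0.40911019 -0.39880305  0.47173988]
```

View pics/g2.png

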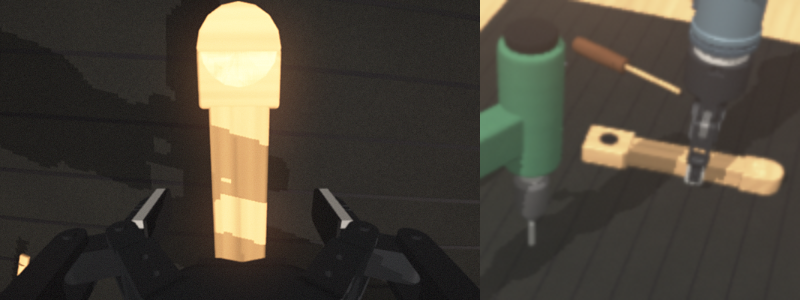

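The fingers straddle the stem, which is centred between the pads. I'll go 4 mm lower and close.

{"name": "move_arm", "arguments": {"moves": [{"gripper": 100, "x": 0, "y": 0, "z": 0.4, "roll": 0}, {"gripper": 30, "x": 0, "y": 0, "z": 0, "roll": 0}, {"gripper": 0, "x": 0, "y": 0, "z": 0, "roll": 0}, {"gripper": 0, "x": 0, "y": 0, "z": 0, "roll": 0}, {"gripper": 0, "x": 0, "y": 0, "z": 0, "roll": 0}]}}

```text
time_s: 4.7
eef_pos: [0.4801, -0.2599, 0.176]
eef_rot: [0.0, 0.68, 0.733, -0.0]
wrist_force: [0.8, -1.1, 1.9]
opening: 0.363
```

{"name": "move_arm", "arguments": {"moves": [{"gripper": 0, "x": 0, "y": 0, "z": 0, "roll": 0}, {"gripper": 0, "x": 0, "y": 0, "z": 0, "roll": 0}, {"gripper": 0, "x": 0, "y": 0, "z": 0, "roll": 0}, {"gripper": 0, "x": 0, "y": 0, "z": 0, "roll": 0}]}}

```text
time_s: 5.2
eef_pos: [0.4801, -0.2599, 0.176]
eef_rot: [0.0, 0.68, 0.733, -0.0]
wrist_force: [0.5, -2.0, 5.3]
opening: 0.361
```

```bash
cat > disc.py <<'E'
from h import *
a=snap("top");b=snap("side")
def disc(c,u,v,r=13):
    u,v=int(u),int(v);g=cv2.resize(c["img"][v-r:v+r,u-r:u+r].max(2),None,fx=4,fy=4,interpolation=cv2.INTER_CUBIC)
    h=cv2.cvtColor(c["img"],cv2.COLOR_RGB2HSV)[v-r:v+r,u-r:u+r]
    w=cv2.resize(((h[...,0]<32)&(h[...,1]>40)&(h[...,2]>70)).astype(np.uint8),None,fx=4,fy=4,interpolation=0)
    n,l,s,ct=cv2.connectedComponentsWithStats(1-w); i=l[4*r,4*r]
    p=(ct[i]+.5)/4-.5+[u-r,v-r]; return p,s[i][4]/16
E
python3 - <<'E'
from disc import *
for c,u in((a,(431,199)),(b,(364,149))):
    p,n=disc(c,*u);print(p,n,plane(c,[p],.026))
o=ctrl.get_obs();print(o["time_s"],o["eef_pos"])
print("bit",plane(b,[[325.4,202.3]],.044),"head",plane(a,[[321.1,162.2]],.307))
E
```

```text
[430.42592593 199.11111111] 54.0 [[ 0.60076139 -0.25170449  0.026     ]]
[364.05555556 149.22222222] 18.0 [[ 0.59913971 -0.25127561  0.026     ]]
5.3 [ 0.48007689 -0.25986706  0.17603758]
bit [[ 0.61529712 -0.01376898  0.044     ]] head [[ 0.6151372 -0.0155231  0.307    ]]
```

The neck is gripped at about 31 mm, which matches the stem. The slide needed is about +23.5 cm along tool x and +3.2 cm along tool y. I'll do most of it gently, then look.

{"name": "move_arm", "arguments": {"moves": [{"gripper": 0, "x": 1, "y": 0.1, "z": 0, "roll": 0}, {"gripper": 0, "x": 2, "y": 0.3, "z": 0, "roll": 0}, {"gripper": 0, "x": 2.2, "y": 0.3, "z": 0, "roll": 0}, {"gripper": 0, "x": 2.2, "y": 0.3, "z": 0, "roll": 0}, {"gripper": 0, "x": 2.2, "y": 0.3, "z": 0, "roll": 0}]}}

```text
time_s: 5.92
eef_pos: [0.4859, -0.1616, 0.176]
eef_rot: [0.001, 0.68, 0.733, -0.0]
wrist_force: [-0.3, -3.6, 5.1]
opening: 0.363
```

{"name": "move_arm", "arguments": {"moves": [{"gripper": 0, "x": 2.2, "y": 0.3, "z": 0, "roll": 0}, {"gripper": 0, "x": 2.2, "y": 0.3, "z": 0, "roll": 0}, {"gripper": 0, "x": 2.2, "y": 0.3, "z": 0, "roll": 0}, {"gripper": 0, "x": 2.2, "y": 0.3, "z": 0, "roll": 0}, {"gripper": 0, "x": 1.6, "y": 0.3, "z": 0, "roll": 0}]}}

```text
time_s: 6.55
eef_pos: [0.4928, -0.0567, 0.176]
eef_rot: [0.0, 0.68, 0.733, -0.0]
wrist_force: [-0.7, -6.4, 6.0]
opening: 0.362
```

{"name": "move_arm", "arguments": {"moves": [{"gripper": 0, "x": 1.2, "y": 0.2, "z": 0, "roll": 0}, {"gripper": 0, "x": 0.8, "y": 0.1, "z": 0, "roll": 0}, {"gripper": 0, "x": 0, "y": 0, "z": 0, "roll": 0}, {"gripper": 0, "x": 0, "y": 0, "z": 0, "roll": 0}]}}

```text
time_s: 7.05
eef_pos: [0.4943, -0.0363, 0.176]
eef_rot: [-0.0, 0.68, 0.733, 0.0]
wrist_force: [0.6, 1.8, 8.1]
opening: 0.361
```

```bash
python3 - <<'E'
from h import *
a=snap("top");b=snap("side");o=ctrl.get_obs();print(o["time_s"],o["eef_pos"],o["wrist_force"],o["opening"])
cv2.imwrite("pics/p3.png",np.hstack([cv2.resize(a["img"][130:330,240:400],(400,500)),cv2.resize(b["img"][170:240,290:346],(400,500),interpolation=0)])[:,:,::-1])
E
```

```text
7.15 [ 0.49431107 -0.03633666  0.17601879] [1.50672061 0.80815404 7.84858378] 0.36393830495919577
```

View pics/p3.png

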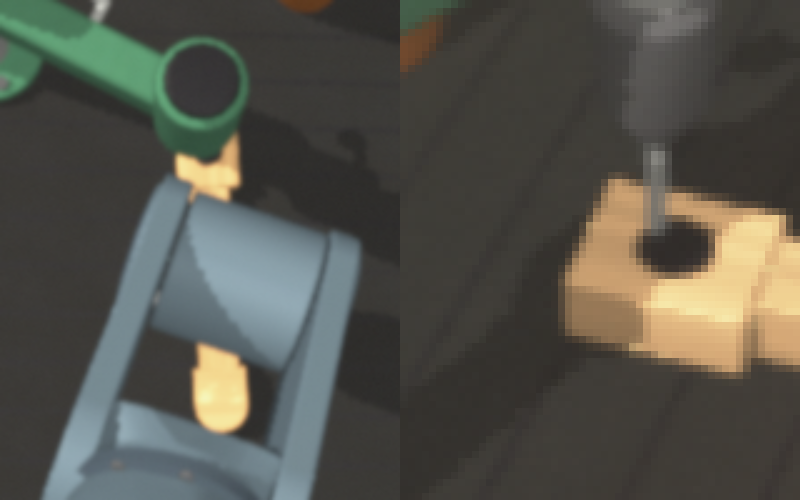

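The side crop shows the bit tip at pixel (325.5,202) and the disc at (328.3,204), with a short move in +y still to go. I'll compute it.

```bash
python3 - <<'E'
from disc import *
p,n=disc(b,328,204,8);print(p,n)
d=plane(b,[p],.026)[0];print(d)
for q in((325.4,202.0),(325.4,202.5)):
    t=plane(b,[q],.044)[0];e=(t-d)[:2];print(t,e,"tool",e@[-.074,.997],e@[.997,.074])
E
```

```text
[327.54385965 203.21052632] 57.0
[ 0.61619389 -0.02919369  0.026     ]
[ 0.61564004 -0.01463107  0.044     ] [-0.00055386  0.01456262] tool 0.01455991542128928 0.0005254394792741538
[ 0.61506882 -0.01319502  0.044     ] [-0.00112507  0.01599867] tool 0.016033930568893007 6.22036791531153e-05
```

{"name": "move_arm", "arguments": {"moves": [{"gripper": 0, "x": 0.7, "y": 0, "z": 0, "roll": 0}, {"gripper": 0, "x": 0.7, "y": 0, "z": 0, "roll": 0}, {"gripper": 0, "x": 0, "y": 0, "z": 0, "roll": 0}, {"gripper": 0, "x": 0, "y": 0, "z": 0, "roll": 0}]}}

```text
time_s: 7.75
eef_pos: [0.4933, -0.0227, 0.176]
eef_rot: [0.0, 0.68, 0.733, 0.0]
wrist_force: [0.7, 0.1, 7.5]
opening: 0.361
```

```bash
python3 - <<'E'
from disc import *
o=ctrl.get_obs();print(o["time_s"],o["eef_pos"],o["wrist_force"],o["opening"])
cv2.imwrite("pics/p4.png",cv2.resize(b["img"][170:240,290:360],(600,600),interpolation=0)[:,:,::-1])
# where disc centre is expected, and where the bit axis foot at z=.026 is expected in the image
from scipy.optimize import least_squares
E=np.array([.615,-.0147,.026])
print("bit foot px",least_squares(lambda u:(plane(b,[u],.026)[0]-E)[:2]*1e3,[326,206]).x)
E
```

```text
7.85 [ 0.49330359 -0.02271327  0.17603526] [ 5.09901550e-03 -1.70666837e+00  7.42235262e+00] 0.36470780051762064
bit foot px [325.68027931 207.64896564]
```

View pics/p4.png

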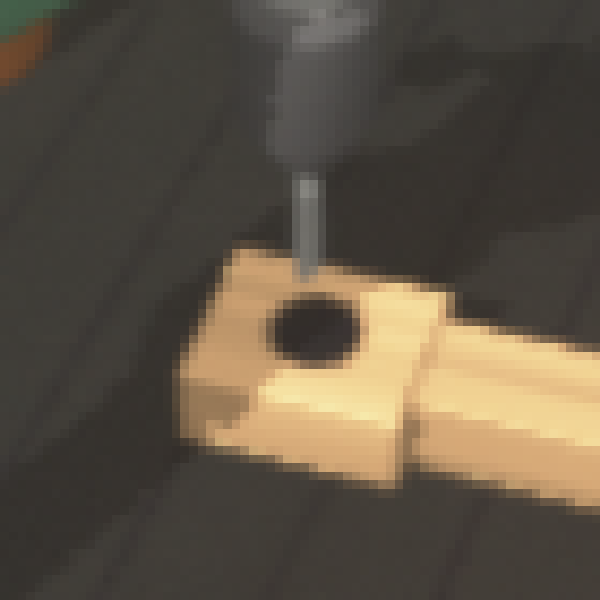

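The disc is now at about (326.4,208.0), and the predicted point below the bit is (325.7,207.6). I'll compute what is left over.

```bash
python3 - <<'E'
from disc import *
p,n=disc(b,326,208,8);d=plane(b,[p],.026)[0];print(p,n,d)
e=(plane(b,[(325.3,202.2)],.044)[0]-d)[:2];print(e,"head",np.array([.6151,-.0155])-d[:2])
E
```

```text
[326.02173913 208.06521739] 46.0 [ 0.61381168 -0.01378607  0.026     ]
[ 0.00180531 -0.00018847] head [ 0.00128832 -0.00171393]
```

The residual is about 2 mm, well inside the 13 mm radius. I'll nudge 1 mm along tool y, release, rise 6 cm, then back off toward the robot.

{"name": "move_arm", "arguments": {"moves": [{"gripper": 0, "x": 0, "y": 0.1, "z": 0, "roll": 0}, {"gripper": 0, "x": 0, "y": 0, "z": 0, "roll": 0}, {"gripper": 60, "x": 0, "y": 0, "z": 0, "roll": 0}, {"gripper": 80, "x": 0, "y": 0, "z": 0, "roll": 0}, {"gripper": 100, "x": 0, "y": 0, "z": 0, "roll": 0}]}}

```text
time_s: 8.57
eef_pos: [0.494, -0.0233, 0.1752]
eef_rot: [-0.001, 0.68, 0.733, -0.0]
wrist_force: [0.9, -0.0, 0.2]
opening: 0.968
```

{"name": "move_arm", "arguments": {"moves": [{"gripper": 100, "x": 0, "y": 0, "z": 0, "roll": 0}, {"gripper": 100, "x": 0, "y": 0, "z": 0, "roll": 0}, {"gripper": 100, "x": 0, "y": 0, "z": 0, "roll": 0}, {"gripper": 100, "x": 0, "y": 0, "z": -1, "roll": 0}, {"gripper": 100, "x": 0, "y": 0, "z": -2, "roll": 0}]}}

```text
time_s: 9.2
eef_pos: [0.4941, -0.0239, 0.2059]
eef_rot: [-0.001, 0.681, 0.733, -0.0]
wrist_force: [0.3, 0.1, 0.3]
opening: 1.0
```

{"name": "move_arm", "arguments": {"moves": [{"gripper": 100, "x": 0, "y": 0, "z": -3, "roll": 0}, {"gripper": 100, "x": 0, "y": -2, "z": -2, "roll": 0}, {"gripper": 100, "x": 0, "y": -3, "z": -3, "roll": 0}, {"gripper": 100, "x": 0, "y": -3, "z": -3, "roll": 0}, {"gripper": 100, "x": 0, "y": 0, "z": 0, "roll": 0}]}}

```text
time_s: 9.82
eef_pos: [0.4143, -0.03, 0.3184]
eef_rot: [0.003, 0.681, 0.733, 0.001]
wrist_force: [0.6, -0.4, 0.3]
opening: 0.999
```

```bash
python3 - <<'E'
from disc import *
o=ctrl.get_obs();print(o["time_s"],o["eef_pos"],o["wrist_force"],o["opening"])
p,n=disc(b,326,208,8);d=plane(b,[p],.026)[0];print(p,n,d, plane(b,[(325.3,202.2)],.044)[0]-d)
cv2.imwrite("pics/p5.png",np.hstack([cv2.resize(a["img"],(480,300)),cv2.resize(b["img"][165:240,286:366],(320,300),interpolation=0)])[:,:,::-1])
E
```

```text
9.925 [ 0.41490478 -0.02992952  0.31639033] [-0.06342648  0.48119279  0.03774996] 0.9967276275724575
[326.02173913 208.06521739] 46.0 [ 0.61381168 -0.01378607  0.026     ] [ 0.00180531 -0.00018847  0.018     ]
```

View pics/p5.png

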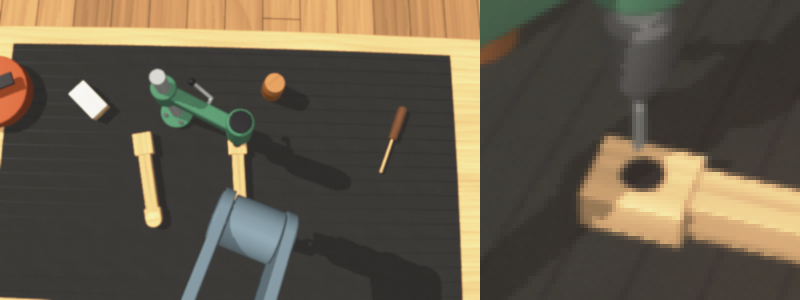

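The neck is released and lies flat with the disc under the bit. The spare and the other things look unmoved, and the arm is clear, so I'm handing in.

```bash
python3 -c "
from bench import ctrl
print(ctrl.hand_in())"
```

```text
the job is handed in; nothing more can be done
None
```

I gripped the inlaid neck by its stem, slid it flat about 24 cm across the bench under the drill, let go and backed the arm away. I handed the job in at about 10 s of the 38 s allowed.

- **Alignment:** The last side-view measurement put the disc's centre about 2 mm from the bit's axis; the disc's radius is 13 mm. The drill head's position in the top view, measured before the slide, also agreed to about 2 mm.
- **Disagreement:** My last 1 mm nudge did not show in the side view, where one pixel is about 3 mm, so the offset could be a millimetre or so different.
- **Forces:** The highest wrist force in the readings was about 9 N, and it was back near zero after release.
- **Rest of the scene:** The spare neck looks unmoved in the last top view, and the drill does not appear to have been touched. I checked both by eye and did not measure them again.

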